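Clamp a levitation-track piece in its assembly fixture

ROBOT

A 7-joint arm with a two-finger parallel gripper is mounted at the origin on the work surface. World frame = base frame: x ahead of the robot, y to its left, z up, the work surface at z = 0. Lengths are in m, angles in rad, forces in N, time in s.
With the tool pointing down it reaches from about 0.35 to 0.9 m from the base axis. Payload 8.1 kg.
Tool frame: the origin (TCP) lies where the fingers leave the gripper's body, on its centre line; the fingertips stand 66 mm ahead of it and the grasp point (between the pads) lies 47 mm ahead of it (arm.tip_reach is the distance from the TCP to the fingertips, in m); z points along the fingers, y is the direction in which the jaws open and shut (so a half turn about z gives the same grasp; the last joint's range is limited). The gripper opens to 92 mm and grips with 3 to 60 N. Pads are 19 mm wide; open, the fingers measure 130 mm over their backs; the gripper's body (75 mm by 190 mm) begins 47 mm behind the grasp point.
Start: joints at [1.162, 0.434, 0.025, 1.573, -0.012, 1.134, -0.075], TCP at [0.188, -0.596, 0.292] pointing down, gripper open.
Joint ranges: [-2.62, 2.62], [-0.44, 2.09], [-1.27, 1.32], [0.08, 2.57], [-1.32, 4.46], [0.12, 2], [-2.74, 2.74]. Speed limits (rad/s): [2.22, 2.22, 3.01, 3.01, 3.14, 3.14, 3.14].

INTERFACE

Orientations are given as a rotation vector (axis times angle).
In Python, from cell import arm gives the robot as it stands.
- The arm moves only by the tool carry_out, never from a script. Its argument "plan" is a list of rows, each a list of 5 numbers: the shift along the world's x, y, z in cm, then the turn about the world's z in rad, then the finger opening in cm, from 0 to 9.18. In form: [[tx, ty, tz, spin, fingers], ...]. A call has 1 to 20 rows; each row is the pose to reach, as a shift and turn from the pose measured when the call began; what a row does not reach only later rows make up. A row lasts 1/10 s, in which the tool goes at most 50 mm and 8.59 degrees, less where a joint would pass 70% of its speed; a pose out of reach is approached as far as the arm can. A call with a gripper value outside its range is refused whole. The fingers move at their own pace and stop on an object; "squeeze" is the grip in N (left out, the last holds). Time passes only in rows, so rows that repeat a pose let the fingers close. It gives the time, the measured TCP pose, the force and the opening at its end, in the units of the state.
- arm.observe(): the state, without advancing time (a new reading comes with each control period).
- arm.get_image(name): name is "scene" or "side" or "wrist"; returns (picture, depth): 480x640x3 uint8, red, green, blue; 480x640 float32, m along the optical axis (not along the pixel's ray), 0 where there is no reading.
- arm.get_calibration(name): a dict with "intrinsics" (3x3 intrinsics, pixels), "rvec" (rotation vector, rad) and "tvec" (3), from world to camera coordinates, as OpenCV has them; the wrist camera has in their place "tool_from_camera" (4x4, takes a point from camera to tool coordinates, whose origin is the TCP and whose axes are the flange's). Camera axes: x right, y down, z forward; pixel columns grow to the right and rows downward; lengths in m; the calibration is good to about 2 mm. A picture is of the moment at which its call begins: read the wrist's pose just before it. get_calibration takes no time and is no camera call.
- arm.sign_off(): hands the job in, once; it reports no verdict.
The state is a dict: "clock": time; "joints": joint angles; "dq": joint speeds; "joint_efforts": joint torques, N m; "position": TCP position; "ee_rot": TCP orientation; "force": force on the tool from outside, world axes, zero at the start; "ft_torque": the same for the moment, N m; "width": opening from 0.0 (shut) to 1.0 (fully open).
Only numpy, scipy, OpenCV 4.12 (cv2) and the standard library are available. Lean on these libraries where they do the work, as an engineer would, in place of code of your own. Each camera call takes 0.05 s, during which the arm holds its last target. There are 200 camera calls.

TASK

Slide the loose track piece on the fixture plate fully home, flat and square against both the long rail and the end stop. Then push the toggle clamp's handle down past its over-centre point until it locks, so the spindle holds the seated piece down, and let go; leave the screwdriver, the cup and the post where they are.

Things in the scene. Friction and masses are not known exactly. Their poses are not given: they have to be found in the camera images.
- fixture: Fixed aluminium plate, 12 mm thick, x -135 to +90, y -125 to +125 mm in its frame. Origin at table height, below the rail's working face, in the clamp's middle plane; z up. The loose piece belongs on the -y side of the rail; the clamp stands on the +y side (steel body 32 mm wide in x with a 60 mm foot, y 30 to 127, top 100 mm above the table).
- rail_face (a point): Foot of the rail's working face, at plate-top height (12 mm above the table), in the clamp's middle plane. Steel rail along the fixture's x (-110 to +80 mm from here), 14 mm thick, 14 mm high; its face is the fixture's plane y = 0 and looks to -y.
- end_stop: Fixed steel block on the plate, 18 mm in x, 50 mm in y, 14 mm high. Origin at the middle of its working face's lower edge, at plate-top height; axes as the fixture's. The face is its plane x = 0 and looks to -x; the block lies to +x. Its place along the rail varies; its middle is 32 mm from the rail's face.
- track_piece: Loose track piece, aluminium with flush steel tiles on top, 90 (x) by 64 (y) by 22 mm high, about 0.4 kg; origin at the centre of its underside. Starts on the plate, off rail and stop, a little turned. Home: +y long side flush on the rail (origin at y -32 mm in the fixture's frame), +x end flush on the end stop (origin at x -45 mm in the stop's frame). A few newtons slide it.
- handle (a joint): Handle angle, rad: 0 up (open), grows as it swings to the fixture's +y and down. Angle above level = 1.50 - joint. Over-centre at 1.30, hard stop (locked) at 1.40. Starts at 0 to 0.25; friction holds it where it is left. From about 1.0 the spindle meets the piece: it resists up to about 16 N at the grip and springs back if let go before 1.30; beyond, it snaps to its stop.
- clamp_arm_pivot (a point): Pivot of the clamp's steel arm (12 mm wide, 85 mm to the spindle), in the fixture's frame x 0, y +55, z +56 mm. While the handle is up the arm stands about upright, top 165 mm above the table, its spindle towards -y but no farther than y -30 mm. The arm and spindle come down onto the piece as the handle goes down.
- handle_grip (a point): Point on the handle's axis, 105 mm from its pivot, in the middle plane of the clamp. The handle's grip is a grey plastic rod, 16 mm in diameter, from 52 to 130 mm from the pivot.
- handle_pivot (a point): Centre of the handle's pivot: in the fixture's frame x 0, y +115, z +85 mm. The handle turns about the fixture's x axis.
- spindle: Spring-loaded steel spindle with a rubber pad 18 mm across at the end of the clamp arm; comes down on the piece's top about 30 mm from the rail's face. Origin on the arm's centreline, pad end 33 mm along its -z. Its spring takes 9 N per mm.
- screwdriver: Bystander: screwdriver lying on the table beyond the plate, 170 mm long.
- cup: Bystander: small white plastic cup, 56 mm across, 45 mm high.
- post: Bystander: steel optics post with a foot, 32 mm across at the foot, 50 mm high.
There are look-alikes about, which are no part of the job. There is more than one size of the track_piece; the job needs the larger.

How it is judged:
On the way:
1. the track piece lies flat and square against the rail and the end stop (within 3 mm and 2 degrees) while the clamp is still open (y of track_piece in the frame of fixture between -0.035 and -0.029 m and x of track_piece in the frame of end_stop between -0.048 and -0.042 m and angle between the x axis of track_piece and the x axis of fixture, either way round below 0.035 rad and z of track_piece in the frame of fixture below 0.0145 m and angle between track_piece's own z axis and vertical below 0.05 rad and value of joint handle below 0.8 rad), for 0.2 s.
At the end, for the whole second after the job is handed in: The handle is locked past its over-centre point (joint above 1.35 rad), the spindle presses on the track piece with more than 25 N, and the piece rests flat on the plate, within 3 mm of the rail's face and of the end stop, square to the rail within 2 degrees (y of track_piece in the frame of fixture between -0.035 and -0.029 m and x of track_piece in the frame of end_stop between -0.048 and -0.042 m and angle between the x axis of track_piece and the x axis of fixture, either way round below 0.035 rad and z of track_piece in the frame of fixture below 0.0145 m and angle between track_piece's own z axis and vertical below 0.05 rad and value of joint handle above 1.35 rad and contact force between spindle and track_piece above 25 N and linear speed of track_piece below 0.01 m/s); the robot touches nothing.
It fails at once if the screwdriver is moved by more than 15 mm (distance of screwdriver from where it was at the start of the episode above 0.015 m).
It fails at once if the cup is moved by more than 15 mm (distance of cup from where it was at the start of the episode above 0.015 m).
It fails at once if the post is moved by more than 15 mm (distance of post from where it was at the start of the episode above 0.015 m).
It also fails if it takes over 64 s, if anything falls off the work surface, if the arm or the gripper's body presses on something with over 40 N, if the wrist force passes 120 N, or if a joint passes its speed limit or range.

## Working session

There is one attempt and no reset: what is moved stays moved. The work goes in short steps, Python scripts to look and compute and a tool call to move; the robot and the scene stay as the last step left them, time stands still between calls to the robot, and variables do not carry over. Pictures are saved under pics/ and viewed, about 8 in all and at most 12, crops included, and the job is handed in when it is done.

Besides the shell and the picture viewer there is one more tool, called after "Call:" as a command line: name --pt "numbers of a row" for each row, then --argument value for the rest. carry_out: Moves the arm, as the interface text tells. Its arguments: {"type":"object","properties":{"plan":{"type":"array"},"squeeze":{"type":"number"}},"required":["plan"]}

```bash
ls; mkdir -p pics; cat > h.py <<'E'
import numpy as np, cv2
from cell import arm
from scipy.spatial.transform import Rotation as R
def cam(n):
    c=arm.get_calibration(n)
    K=np.array(c["intrinsics"])
    if n=="wrist":
        s=arm.observe(); T=np.eye(4); T[:3,:3]=R.from_rotvec(s["ee_rot"]).as_matrix(); T[:3,3]=s["position"]
        return K,T@np.array(c["tool_from_camera"])
    T=np.eye(4); T[:3,:3]=cv2.Rodrigues(np.array(c["rvec"],float))[0]; T[:3,3]=np.ravel(c["tvec"])
    return K,np.linalg.inv(T)
def shot(n,f):
    K,T=cam(n); im,d=arm.get_image(n)
    cv2.imwrite(f"pics/{f}.png",im[:,:,::-1]); np.savez(f"pics/{f}.npz",im=im,d=d,K=K,T=T)
def load(f): return np.load(f"pics/{f}.npz")
def cloud(z):
    d=z["d"]; v,u=np.mgrid[:d.shape[0],:d.shape[1]]
    P=np.stack([u,v,np.ones_like(u)],-1)@np.linalg.inv(z["K"]).T*d[...,None]
    P=P@z["T"][:3,:3].T+z["T"][:3,3]; P[d==0]=np.nan; return P
def onplane(z,uv,h):
    uv=np.atleast_2d(np.array(uv,float)); r=np.c_[uv,np.ones(len(uv))]@np.linalg.inv(z["K"]).T@z["T"][:3,:3].T
    o=z["T"][:3,3]; return o+r*((h-o[2])/r[:,2])[:,None]
E
python3 - <<'E'
from h import *
for n in ("scene","side"): shot(n,n+"0")
a=cv2.imread("pics/scene0.png"); b=cv2.imread("pics/side0.png")
print(arm.observe())
for n in("scene0","side0"): print(load(n)["T"].round(3))
E
```

```text
pics
{'clock': 0.1, 'joints': array([ 1.16238668,  0.43514884,  0.02495708,  1.57395728, -0.01159023,
        1.13396373, -0.07511774]), 'dq': array([ 0.00145954, -0.00124992,  0.00044577, -0.00315082, -0.00065534,
       -0.00041556, -0.00047382]), 'joint_efforts': array([ 1.44441856e-03, -6.69131899e+01,  9.86932889e-01, -3.15148652e+01,
       -6.06999896e-02,  3.73707328e-02,  5.00941667e-06]), 'position': array([ 0.18803177, -0.59569497,  0.29154484]), 'ee_rot': array([-3.10367805e+00, -4.78193438e-01,  5.10045797e-04]), 'force': array([-0.38191364,  0.02308141, -0.62395757]), 'ft_torque': array([-0.01844152, -0.06943152,  0.0047441 ]), 'width': 0.9977945753773034}
[[-0.835  0.322 -0.446  0.966]
 [ 0.55   0.511 -0.661  0.434]
 [ 0.015 -0.797 -0.604  0.619]
 [ 0.     0.     0.     1.   ]]
[[-0.859 -0.243  0.451  0.21 ]
 [-0.512  0.423 -0.747  0.537]
 [-0.01  -0.873 -0.488  0.532]
 [ 0.     0.     0.     1.   ]]
```

View pics/scene0.png

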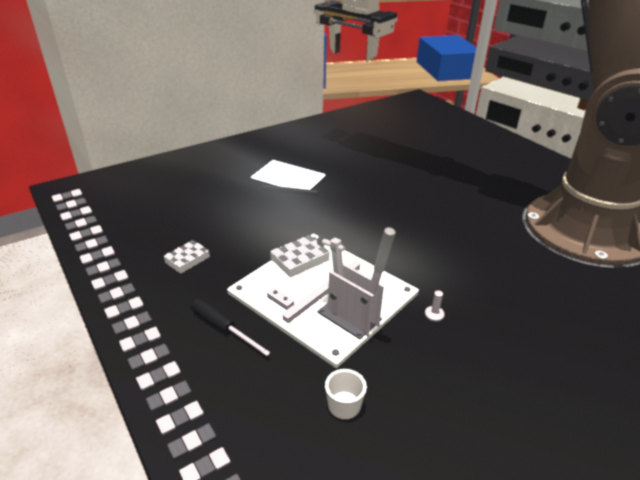

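View pics/side0.png

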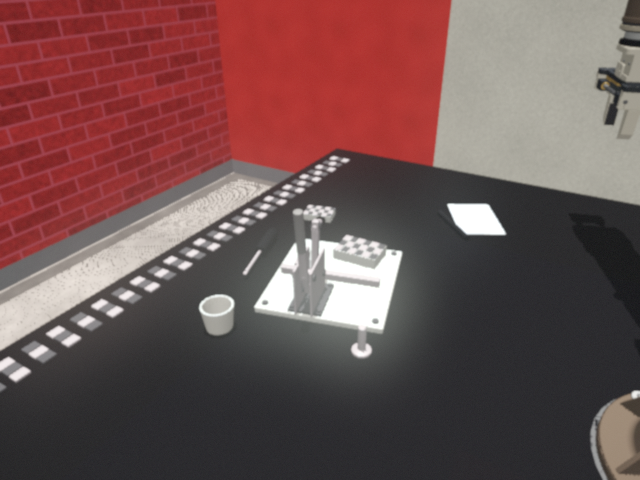

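The scene view shows the plate at about (230–418, 240–358). The clamp and its upright handle are at (355,300)/(385,260), and the end stop is at (280,298). There are two chequered pieces: one on the plate at (303,255), and a smaller one on the bare table at (187,256). The one on the plate fits the description, and I'll check its size next.

```bash
cat > m.py <<'E'
from h import *
import sys
for n in sys.argv[1:]:
    z=load(n); P=cloud(z); 
    def rect(lo,hi,box,name):
        m=(P[...,2]>lo)&(P[...,2]<hi)&(P[...,0]>box[0])&(P[...,0]<box[1])&(P[...,1]>box[2])&(P[...,1]<box[3])
        m=m.astype(np.uint8)
        k,l,s,c=cv2.connectedComponentsWithStats(m)
        for i in range(1,k):
            if s[i,4]<60: continue
            q=P[l==i]; r=cv2.minAreaRect((q[:,:2]*1000).astype(np.float32))
            print(n,name,"px",c[i].round(),s[i,4],"c",np.round(r[0],1),"size",np.round(r[1],1),"ang",round(r[2],2),"z",np.median(q[:,2]).round(4))
    B=(0.2,1.0,-0.7,0.4)
    rect(.008,.016,B,"plate"); rect(.0225,.0285,B,"rail"); rect(.0295,.037,B,"piece"); rect(.018,.0295,B,"small?"); rect(.04,.3,B,"tall")
E
python3 m.py scene0 side0
python3 - <<'E'
from h import *
a=cv2.imread("pics/scene0.png")[180:430,150:460]; b=cv2.imread("pics/side0.png")[190:370,190:420]
cv2.imwrite("pics/c0.png",np.vstack([cv2.resize(a,(480,387),interpolation=2)[:300],cv2.resize(b,(480,300),interpolation=2)]))
E
```

```text
scene0 plate px [289. 188.] 115 c [ 455.9 -452.1] size [ 14.7 128.1] ang 47.28 z 0.0093
scene0 plate px [186. 255.] 627 c [ 745.5 -345. ] size [69.1 53. ] ang 14.87 z 0.0141
scene0 plate px [314. 305.] 6571 c [ 581.9 -126.1] size [226.3 252.5] ang 15.31 z 0.0103
scene0 plate px [358. 264.] 326 c [ 489.6 -152.7] size [33.8 87. ] ang 13.17 z 0.0103
scene0 plate px [232. 332.] 334 c [ 759.6 -127.9] size [ 23.5 167.5] ang 23.02 z 0.0132
scene0 plate px [345. 390.] 102 c [674.8  71.3] size [13.3 37.9] ang 49.64 z 0.0122
scene0 plate px [344. 412.] 92 c [693.7  95.8] size [16.6 44.3] ang 54.23 z 0.0121
scene0 rail px [299. 263.] 157 c [ 586.7 -196. ] size [ 53.3 107.5] ang 58.18 z 0.0253
scene0 rail px [305. 300.] 372 c [ 623.9 -107.5] size [113.4  15.8] ang 15.22 z 0.0242
scene0 rail px [280. 296.] 216 c [ 660.3 -137.4] size [19.4 50.7] ang 13.62 z 0.0244
scene0 rail px [208. 308.] 163 c [ 774.1 -175.8] size [16.  65.1] ang 16.48 z 0.0235
scene0 rail px [348. 318.] 119 c [595.8 -34.8] size [ 5.1 84.8] ang 15.98 z 0.0254
scene0 rail px [346. 384.] 104 c [676.6  72.7] size [19.8 42.9] ang 5
[... 2845 characters left out ...]
[26.2 40.4] ang 14.9 z 0.0263
side0 small? px [352. 277.] 446 c [ 545.  -127.7] size [104.5  18. ] ang 14.25 z 0.026
side0 small? px [312. 301.] 555 c [581.2 -42.9] size [59.7 95.3] ang 14.54 z 0.0195
side0 small? px [216. 308.] 128 c [697.5  72.1] size [38.2 14.4] ang 51.58 z 0.0243
side0 small? px [218. 323.] 133 c [672.7  96.5] size [47.4 20. ] ang 40.44 z 0.0239
side0 tall px [608. 107.] 303 c [ 207.  -596.9] size [ 41.5 161.1] ang 17.94 z 0.26
side0 tall px [308. 258.] 2082 c [580.5 -46.9] size [ 35.6 133.9] ang 14.38 z 0.0997
side0 tall px [216. 306.] 311 c [683.8  84.1] size [53.8 55.5] ang 69.99 z 0.0448
side0 tall px [361. 329.] 75 c [451.1  19.6] size [11.4 12. ] ang 18.96 z 0.0489
```

View pics/c0.png

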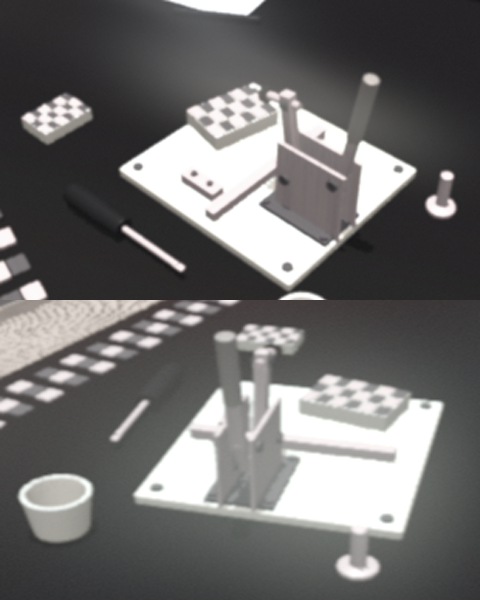

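The piece on the plate measures 90×66 mm and the one on the table about 69×53 mm, so the on-plate piece is the larger and is the target. My plan is to push it with the fingertips, first toward the rail and then toward the stop. I'll move behind it and check with the wrist camera first.

Call:
carry_out --pt "40.6 31.9 -2 1.53 5" --pt "40.6 31.9 -2 1.53 5" --pt "40.6 31.9 -2 1.53 5" --pt "40.6 31.9 -2 1.53 5" --pt "40.6 31.9 -2 1.53 5" --pt "40.6 31.9 -2 1.53 5" --pt "40.6 31.9 -2 1.53 5" --pt "40.6 31.9 -2 1.53 5" --pt "40.6 31.9 -2 1.53 5" --pt "40.6 31.9 -2 1.53 5" --pt "40.6 31.9 -2 1.53 5" --pt "40.6 31.9 -2 1.53 5" --pt "40.6 31.9 -2 1.53 5" --pt "40.6 31.9 -2 1.53 5" --pt "40.6 31.9 -2 1.53 5" --pt "40.6 31.9 -2 1.53 5"

```text
clock: 1.7
position: [0.5933, -0.2778, 0.2718]
ee_rot: [-1.911, -2.493, 0.003]
force: [0.2, -0.1, 0.4]
width: 0.544
```

```bash
python3 - <<'E'
from h import *
shot("wrist","w1"); s=arm.observe(); print(s["clock"],s["position"],s["ee_rot"],s["joints"].round(2),arm.tip_reach); print(load("w1")["T"].round(3))
E
python3 m.py w1 | grep -v tall
```

```text
1.75 [ 0.59344894 -0.27751945  0.27175251] [-1.91025030e+00 -2.49353551e+00  2.36454686e-03] [ 0.62  0.54 -0.42  1.49  0.23  1.16  0.43] 0.0655
[[ 0.966  0.252  0.064  0.575]
 [ 0.26  -0.934 -0.247 -0.212]
 [-0.002  0.255 -0.967  0.365]
 [ 0.     0.     0.     1.   ]]
w1 plate px [353.  90.] 32327 c [ 592.  -173.3] size [225.6 152.7] ang 15.16 z 0.0126
w1 plate px [551.  48.] 413 c [745.2 -92.2] size [ 6.9 73.3] ang 16.24 z 0.0149
w1 plate px [528. 144.] 333 c [ 757.5 -171.7] size [ 3.7 83.9] ang 16.61 z 0.0135
w1 rail px [362.  22.] 4797 c [ 584.7 -117.6] size [190.1  15. ] ang 15.32 z 0.0264
w1 rail px [440.  73.] 1322 c [ 658.5 -137.6] size [18.7 50.1] ang 15.04 z 0.0264
w1 rail px [547. 146.] 1923 c [ 767.7 -168.6] size [20.7 84.5] ang 16.81 z 0.025
w1 piece px [313. 139.] 8326 c [ 571.  -216.3] size [90.2 64. ] ang 2.68 z 0.0345
w1 small? px [362.  23.] 5144 c [ 584.7 -117.6] size [190.1  15. ] ang 15.32 z 0.0264
w1 small? px [439.  73.] 1493 c [ 658.5 -137.6] size [18.8 50.2] ang 15.42 z 0.0264
w1 small? px [545. 145.] 2606 c [ 768.3 -168.5] size [25. 85.] ang 17.13 z 0.0242
```

View pics/w1.png

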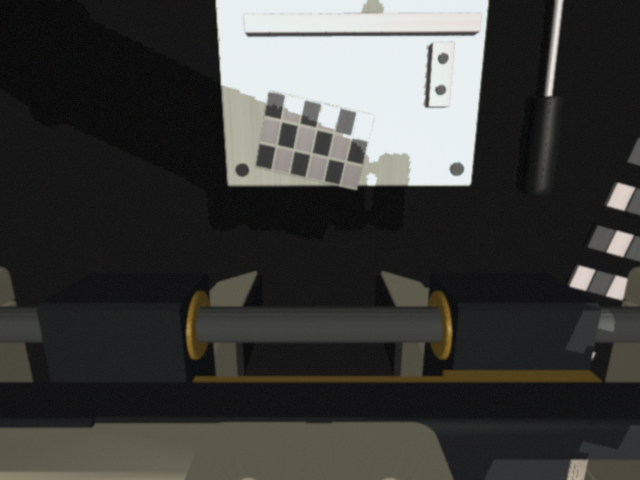

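The wrist view shows the rail at (362,22), the stop at (440,73) and the piece at (313,139). In the fixture frame:

| Item | Value |
|---|---|
| Fixture origin (world) | about (601, -120.4) mm |
| Fixture yaw | 15.3° |
| Stop face | x = +42 mm |
| Piece | (-54, -85) mm, turned -12.6° |

I'll lower the fingers and push the piece toward the rail, stopping part-way.

Call:
carry_out --pt "-0.5 -0.1 -5 0.004 4" --pt "-0.5 -0.1 -10 0.004 4" --pt "-0.5 -0.1 -15 0.004 4" --pt "-0.5 -0.1 -18.8 0.004 4" --pt "-0.5 -0.1 -18.8 0.004 4" --pt "-0.7 0.7 -18.8 0.004 4" --pt "-0.9 1.4 -18.8 0.004 4" --pt "-1.1 2.1 -18.8 0.004 4" --pt "-1.2 2.6 -18.8 0.004 4" --pt "-1.3 3.1 -18.8 0.004 4" --pt "-1.5 3.6 -18.8 0.004 4" --pt "-1.6 4.1 -18.8 0.004 4" --pt "-1.7 4.5 -18.8 0.004 4" --pt "-1.8 4.9 -18.8 0.004 4" --pt "-1.9 5.3 -18.8 0.004 4" --pt "-2.0 5.5 -18.8 0.004 4" --pt "-2.0 5.5 -18.8 0.004 4"

```text
clock: 3.45
position: [0.5733, -0.2222, 0.0838]
ee_rot: [-1.905, -2.497, 0.002]
force: [1.0, -2.9, 1.5]
width: 0.434
```

Call:
carry_out --pt "0.5 -2 0 0 4" --pt "0.5 -2 5 0 4" --pt "1 -4 10 0 4" --pt "1 -5 15 0 4" --pt "1 -5 18 0 4" --pt "1 -5 18 0 4" --pt "1 -5 18 0 4"

```text
clock: 4.15
position: [0.583, -0.2712, 0.2637]
ee_rot: [-1.903, -2.497, 0.002]
force: [-0.0, -0.4, -0.7]
width: 0.435
```

```bash
cat > f.py <<'E'
from h import *
import sys
n=sys.argv[1]; shot("wrist",n); s=arm.observe(); z=load(n); P=cloud(z)
def rect(lo,hi,A):
    m=((P[...,2]>lo)&(P[...,2]<hi)&(P[...,0]>.45)&(P[...,0]<.72)&(P[...,1]>-.3)&(P[...,1]<0)).astype(np.uint8)
    k,l,st,c=cv2.connectedComponentsWithStats(m); out=[]
    for i in range(1,k):
        if st[i,4]<300: continue
        r=cv2.minAreaRect((P[l==i][:,:2]*1000).astype(np.float32)); w,h=r[1]; a=r[2]
        if w<h: w,h,a=h,w,a-90
        out.append((np.array(r[0]),w,h,a,c[i].round()))
    return out
O=np.array([601.,-120.4]); 
print("t",s["clock"],"F",s["force"].round(1))
yaw=np.radians(15.3); M=np.array([[np.cos(yaw),np.sin(yaw)],[-np.sin(yaw),np.cos(yaw)]])
q=s["position"]; print("tool fix",(M@(q[:2]*1000-O)).round(1),q[2].round(4),"toolx-yaw",round(float(np.degrees(np.arctan2(*R.from_rotvec(s["ee_rot"]).as_matrix()[1::-1,0]))-15.3),2))
for nm,lo,hi in (("rail/stop",.0225,.0285),("piece",.031,.038)):
    for c,w,h,a,px in rect(lo,hi,0): print(nm,"fix",(M@(c-O)).round(1),"size",round(w,1),round(h,1),"ang",round(a-15.3,2),px)
E
python3 f.py w2
```

```text
t 4.2 F [ 0.2 -0.5 -0.4]
tool fix [ -57.6 -140.6] 0.2625 toolx-yaw 90.08
rail/stop fix [-14.9   7.2] size 189.8 14.8 ang -0.07 [375.  33.]
rail/stop fix [ 51.  -31.9] size 49.8 19.1 ang -90.18 [453.  85.]
piece fix [-60.1 -47. ] size 90.2 63.4 ang 0.07 [317. 103.]
```

Call:
carry_out --pt "-9.3 5.6 0 -1.57 0" --pt "-9.3 5.6 0 -1.57 0" --pt "-9.3 5.6 0 -1.57 0" --pt "-9.3 5.6 0 -1.57 0" --pt "-9.3 5.6 0 -1.57 0" --pt "-9.3 5.6 0 -1.57 0" --pt "-9.3 5.6 0 -1.57 0" --pt "-9.3 5.6 0 -1.57 0" --pt "-9.3 5.6 0 -1.57 0" --pt "-9.3 5.6 0 -1.57 0" --pt "-9.3 5.6 0 -1.57 0" --pt "-9.3 5.6 0 -1.57 0" --pt "-9.3 5.6 -5 -1.57 0" --pt "-9.3 5.6 -10 -1.57 0" --pt "-9.3 5.6 -15 -1.57 0" --pt "-9.3 5.6 -17.8 -1.57 0" --pt "-9.3 5.6 -17.8 -1.57 0"

```text
clock: 5.9
position: [0.4872, -0.2141, 0.0803]
ee_rot: [-3.105, -0.425, 0.008]
force: [-0.1, -0.5, 1.3]
width: 0.005
```

```bash
python3 f.py w3 | head -2
```

```text
t 5.95 F [-0.3  0.3 -1. ]
tool fix [-133.9  -60.8] 0.082 toolx-yaw 0.28
```

Call:
carry_out --pt "0.7 0.2 0 0 0" --pt "1.4 0.4 0 0 0" --pt "2.1 0.6 0 0 0" --pt "2.7 0.7 0 0 0" --pt "3.3 0.9 0 0 0" --pt "3.9 1.1 0 0 0" --pt "4.5 1.2 0 0 0" --pt "5.0 1.4 0 0 0" --pt "5.5 1.5 0 0 0" --pt "5.9 1.6 0 0 0" --pt "6.3 1.7 0 0 0" --pt "6.6 1.8 0 0 0" --pt "6.8 1.9 0 0 0" --pt "6.8 1.9 0 0 0"

```text
clock: 7.35
position: [0.5565, -0.1951, 0.082]
ee_rot: [-3.106, -0.425, 0.004]
force: [-2.5, -0.2, 1.1]
width: 0.005
```

Call:
carry_out --pt "0.1 0 0 0 0" --pt "0.2 0.1 0 0 0" --pt "0.3 0.1 0 0 0" --pt "0.3 0.1 0 0 0"

```text
clock: 7.75
position: [0.5597, -0.194, 0.082]
ee_rot: [-3.106, -0.425, 0.003]
force: [-2.8, 0.1, 1.3]
width: 0.004
```

Call:
carry_out --pt "0.1 0 0 0 0" --pt "0.2 0.1 0 0 0" --pt "0.2 0.1 0 0 0"

```text
clock: 8.05
position: [0.5612, -0.1934, 0.0819]
ee_rot: [-3.107, -0.425, 0.005]
force: [-5.7, -1.9, 3.6]
width: 0.008
```

```bash
python3 f.py w4
```

```text
t 8.1 F [-6.  -3.2  3.3]
tool fix [-57.7 -59.9] 0.082 toolx-yaw 0.28
rail/stop fix [-2.5  6.9] size 116.4 15.1 ang -0.16 [148. 145.]
rail/stop fix [ 48.7 -31.6] size 50.2 13.4 ang -90.08 [242.  20.]
rail/stop fix [-85.5  10.5] size 17.5 7.4 ang 3.11 [161. 359.]
piece fix [ -3.6 -46.2] size 92.1 64.5 ang 0.63 [285. 152.]
```

Call:
carry_out --pt "-1.4 -0.4 0 0 0" --pt "-1.4 -0.4 5 0 0" --pt "-1.4 -0.4 10 0 0" --pt "-1.4 -0.4 15 0 4" --pt "6.4 -3.4 18 1.57 4" --pt "6.4 -3.4 18 1.57 4" --pt "6.4 -3.4 18 1.57 4" --pt "6.4 -3.4 18 1.57 4" --pt "6.4 -3.4 18 1.57 4" --pt "6.4 -3.4 18 1.57 4" --pt "6.4 -3.4 18 1.57 4" --pt "6.4 -3.4 18 1.57 4" --pt "6.4 -3.4 18 1.57 4" --pt "6.4 -3.4 18 1.57 4" --pt "6.4 -3.4 18 1.57 4" --pt "6.4 -3.4 18 1.57 4" --pt "6.4 -3.4 18 1.57 4"

```text
clock: 9.8
position: [0.6257, -0.2272, 0.2621]
ee_rot: [-1.903, -2.498, 0.009]
force: [1.4, 0.0, 0.7]
width: 0.435
```

```bash
python3 f.py w5
```

```text
t 9.85 F [ 0.5 -0.3  0.2]
tool fix [  -4.4 -109.5] 0.2621 toolx-yaw 90.11
rail/stop fix [-14.9   7. ] size 190.2 14.2 ang 0.01 [309.  74.]
rail/stop fix [ 51.4 -31.6] size 49.7 17.9 ang -88.45 [389. 123.]
piece fix [ -3. -46.] size 90.4 63.8 ang 0.68 [323. 141.]
```

Call:
carry_out --pt "0 0 -5 0 4" --pt "0 0 -10 0 4" --pt "0 0 -15 0 4" --pt "0 0 -17.9 0 4" --pt "0 0 -17.9 0 4" --pt "-0.2 0.7 -17.9 0 4" --pt "-0.4 1.4 -17.9 0 4" --pt "-0.5 1.9 -17.9 0 4" --pt "-0.6 2.3 -17.9 0 4" --pt "-0.7 2.6 -17.9 0 4" --pt "-0.8 2.8 -17.9 0 4" --pt "-0.8 3.0 -17.9 0 4" --pt "-0.8 3.1 -17.9 0 4" --pt "-0.8 3.1 -17.9 0 4"

```text
clock: 11.25
position: [0.6178, -0.1967, 0.0834]
ee_rot: [-1.904, -2.498, 0.01]
force: [0.5, -4.1, 2.9]
width: 0.435
```

Call:
carry_out --pt "0 0.1 0 0 4" --pt "-0.1 0.2 0 0 4" --pt "-0.1 0.2 0 0 4"

```text
clock: 11.55
position: [0.6169, -0.1943, 0.0833]
ee_rot: [-1.903, -2.498, 0.009]
force: [1.6, -3.1, 1.8]
width: 0.436
```

```bash
python3 f.py w6
```

```text
t 11.6 F [ 1.4 -2.4  2.5]
tool fix [ -4.2 -75.5] 0.0833 toolx-yaw 90.1
rail/stop fix [-14.7   7.3] size 190.7 14.2 ang 0.01 [293.  97.]
rail/stop fix [ 51.9 -32. ] size 50.1 16.8 ang -89.99 [463. 198.]
piece fix [ -3.2 -37. ] size 90.5 73.9 ang 0.12 [324. 198.]
```

Call:
carry_out --pt "0 0.1 0 0 4" --pt "0 0.1 0 0 4" --pt "0 0.2 0 0 4" --pt "0 0.2 0 0 4"

```text
clock: 12.0
position: [0.6168, -0.1941, 0.0834]
ee_rot: [1.905, 2.497, -0.011]
force: [1.0, -8.1, 1.9]
width: 0.436
```

Call:
carry_out --pt "0.4 -1.5 0 0 4" --pt "0.4 -1.5 5 0 4" --pt "1 -4 10 0 4" --pt "1 -4 15 0 4" --pt "1 -4 18 0 4" --pt "1 -4 18 0 4" --pt "1 -4 18 0 4"

```text
clock: 12.7
position: [0.6268, -0.2339, 0.2636]
ee_rot: [1.905, 2.498, -0.01]
force: [-0.2, 0.2, -0.5]
width: 0.434
```

```bash
python3 f.py w7
```

```text
t 12.75 F [-0.4  1.1 -1.4]
tool fix [  -5.6 -116.1] 0.2622 toolx-yaw 90.05
rail/stop fix [-15.1   7.2] size 190.0 14.4 ang -0.02 [308.  64.]
rail/stop fix [ 51.3 -31.8] size 49.0 17.6 ang -90.15 [389. 115.]
piece fix [ -3.5 -31.8] size 90.1 63.3 ang 0.09 [323. 114.]
```

View pics/w7.png

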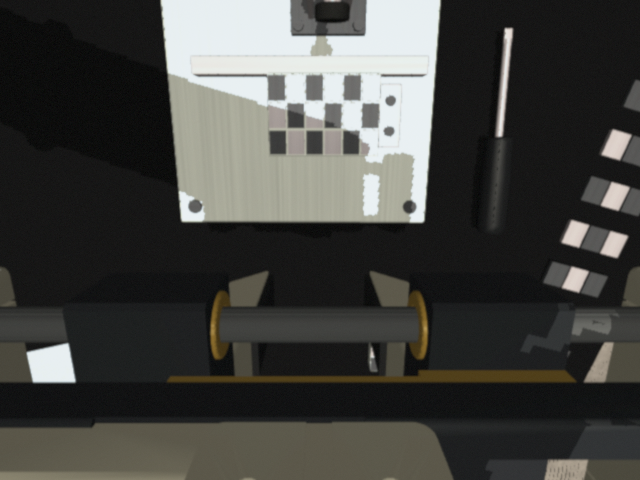

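The piece is seated: (-3.5, -31.8) against a home of about (-3, -32), at 0.1°. I felt contact at both faces. In the wrist view the piece at (323,114) touches the rail and the stop. Next I'll measure the handle from the first pictures.

```bash
python3 - <<'E'
from h import *
O=np.array([602.,-120.]);yaw=np.radians(15.3); M=np.array([[np.cos(yaw),np.sin(yaw)],[-np.sin(yaw),np.cos(yaw)]])
for n in("scene0","side0"):
    P=cloud(load(n)).reshape(-1,3)*1000; f=np.c_[(P[:,:2]-O)@M.T,P[:,2]]
    f=f[(abs(f[:,0])<25)&(f[:,1]>-60)&(f[:,1]<250)&(f[:,2]>105)]
    for z in range(110,230,10):
        g=f[abs(f[:,2]-z)<5]
        for nm,s in(("arm",g[g[:,1]<95]),("handle",g[g[:,1]>=95])):
            if len(s)>3: print(n,z,nm,len(s),"x",s[:,0].min().round(),s[:,0].max().round(),"y",s[:,1].min().round(),s[:,1].max().round())
E
```

```text
scene0 110 arm 57 x -5.0 8.0 y 40.0 55.0
scene0 110 handle 46 x -5.0 9.0 y 113.0 124.0
scene0 120 arm 60 x -4.0 8.0 y 37.0 54.0
scene0 120 handle 49 x -5.0 9.0 y 115.0 125.0
scene0 130 arm 76 x -7.0 9.0 y 10.0 52.0
scene0 130 handle 35 x -4.0 10.0 y 117.0 127.0
scene0 140 arm 190 x -9.0 10.0 y 8.0 57.0
scene0 140 handle 52 x -2.0 9.0 y 116.0 131.0
scene0 150 arm 62 x -4.0 9.0 y 34.0 49.0
scene0 150 handle 60 x -2.0 9.0 y 117.0 133.0
scene0 160 handle 59 x -2.0 10.0 y 117.0 134.0
scene0 170 handle 57 x -0.0 11.0 y 120.0 136.0
scene0 180 handle 65 x -2.0 9.0 y 121.0 137.0
scene0 190 handle 64 x -3.0 10.0 y 124.0 140.0
scene0 200 handle 66 x -3.0 10.0 y 125.0 141.0
scene0 210 handle 101 x -7.0 9.0 y 126.0 141.0
side0 110 arm 44 x -6.0 6.0 y 46.0 57.0
side0 110 handle 48 x -7.0 7.0 y 114.0 126.0
side0 120 arm 43 x -6.0 6.0 y 42.0 55.0
side0 120 handle 45 x -7.0 8.0 y 120.0 126.0
side0 130 arm 54 x -6.0 7.0 y 16.0 54.0
side0 130 handle 50 x -6.0 7.0 y 117.0 129.0
side0 140 arm 90 x -8.0 9.0 y 12.0 59.0
side0 140 handle 41 x -7.0 7.0 y 125.0 132.0
side0 150 arm 69 x -7.0 9.0 y 9.0 58.0
side0 150 handle 51 x -7.0 6.0 y 124.0 135.0
side0 160 handle 55 x -7.0 8.0 y 123.0 136.0
side0 170 handle 55 x -7.0 7.0 y 128.0 138.0
side0 180 handle 55 x -7.0 8.0 y 126.0 139.0
side0 190 handle 54 x -7.0 7.0 y 131.0 140.0
side0 200 handle 58 x -7.0 8.0 y 131.0 142.0
side0 210 handle 84 x -7.0 6.0 y 128.0 143.0
side0 220 handle 5 x -2.0 6.0 y 130.0 139.0
```

The handle leans about 1.41 rad above level, so the joint is near 0.09. The clamp arm occupies y 8–59 and tops out at about 155 mm. I'll close the fingers and go over it to just -y of the handle.

Call:
carry_out --pt "0 0 2 0 0" --pt "0 0 2 0 0" --pt "-5.3 21.5 2 0 0" --pt "-5.3 21.5 2 0 0" --pt "-5.3 21.5 2 0 0" --pt "-5.3 21.5 2 0 0" --pt "-5.3 21.5 2 0 0" --pt "-5.3 21.5 2 0 0" --pt "-5.3 21.5 2 0 0" --pt "-5.3 21.5 2 0 0" --pt "-5.3 21.5 -0.7 0 0" --pt "-5.3 21.5 -0.7 0 0" --pt "-5.3 21.5 -0.7 0 0"

```text
clock: 14.05
position: [0.573, -0.0201, 0.2548]
ee_rot: [-1.905, -2.494, 0.014]
force: [-0.2, 1.0, -0.1]
width: 0.004
```

```bash
python3 - <<'E'
from h import *
s=arm.observe(); O=np.array([601.,-120.4]);yaw=np.radians(15.3); M=np.array([[np.cos(yaw),np.sin(yaw)],[-np.sin(yaw),np.cos(yaw)]])
q=s["position"]*1000; f=M@(q[:2]-O); print(f,q[2],s["force"],s["joints"].round(2))
for j in np.arange(.1,1.5,.1):
    a=1.5-j; y=115+105*np.cos(a)-8*np.sin(a)-12; z=85+105*np.sin(a)+8*np.cos(a)+65.5
    w=M.T@np.array([-f[0],y-f[1]])
    print(round(j,2),(w/10).round(2),round((z-q[2])/10,2))
E
```

```text
[ -0.49692598 104.12618464] 254.8089817493684 [-0.20100398  0.96362606 -0.13095514] [ 0.33  0.45 -0.54  1.71  0.26  1.06 -0.03]
0.1 [-0.19  0.87] 0.05
0.2 [-0.46  1.87] -0.1
0.3 [-0.73  2.86] -0.35
0.4 [-0.99  3.81] -0.71
0.5 [-1.24  4.73] -1.16
0.6 [-1.48  5.6 ] -1.71
0.7 [-1.7   6.41] -2.34
0.8 [-1.91  7.15] -3.05
0.9 [-2.09  7.83] -3.84
1.0 [-2.25  8.42] -4.69
1.1 [-2.39  8.93] -5.61
1.2 [-2.51  9.35] -6.56
1.3 [-2.6   9.68] -7.56
1.4 [-2.66  9.9 ] -8.59
```

Call:
carry_out --pt "-0.2 0.9 0 0 0" --pt "-0.3 1.4 0 0 0" --pt "-0.5 1.9 -0.1 0 0" --pt "-0.6 2.4 -0.2 0 0" --pt "-0.7 2.9 -0.4 0 0" --pt "-0.9 3.3 -0.5 0 0" --pt "-1.0 3.8 -0.7 0 0" --pt "-1.1 4.3 -0.9 0 0" --pt "-1.2 4.7 -1.2 0 0" --pt "-1.4 5.2 -1.4 0 0" --pt "-1.5 5.6 -1.7 0 0" --pt "-1.6 6.0 -2.0 0 0" --pt "-1.7 6.4 -2.3 0 0" --pt "-1.8 6.8 -2.7 0 0" --pt "-1.9 7.2 -3.1 0 0" --pt "-2.0 7.5 -3.4 0 0" --pt "-2.1 7.8 -3.8 0 0" --pt "-2.1 7.8 -3.8 0 0"

```text
clock: 15.85
position: [0.5515, 0.0583, 0.2162]
ee_rot: [-1.904, -2.494, 0.015]
force: [0.0, 0.3, -0.2]
width: 0.004
```

```bash
python3 - <<'E'
from h import *
shot("side","s8"); shot("scene","c8")
a=cv2.imread("pics/c8.png")[130:430,180:500]; b=cv2.imread("pics/s8.png")[130:370,190:420]
cv2.imwrite("pics/c8c.png",np.hstack([cv2.resize(a,(400,375),interpolation=2),cv2.resize(b,(359,375),interpolation=2)]))
E
```

```text
(no output)
```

View pics/c8c.png

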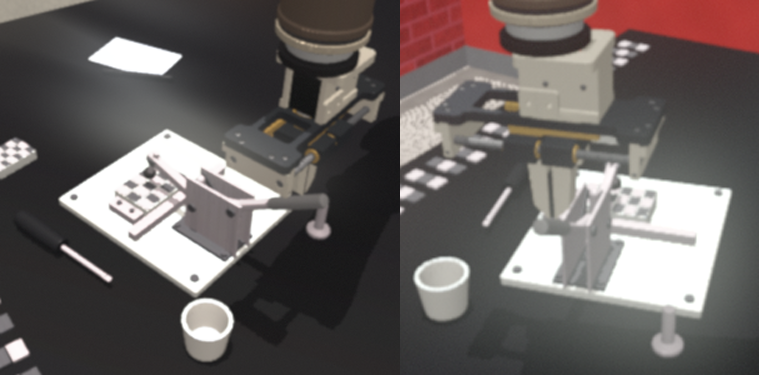

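The crop shows the handle swung over with the arm coming down onto the piece, and the bystanders look untouched. I'll continue past over-centre.

Call:
carry_out --pt "-0.1 0.3 -0.4 0 0" --pt "-0.2 0.6 -0.9 0 0" --pt "-0.2 0.9 -1.3 0 0" --pt "-0.3 1.1 -1.8 0 0" --pt "-0.4 1.3 -2.2 0 0" --pt "-0.4 1.5 -2.7 0 0" --pt "-0.5 1.7 -3.2 0 0" --pt "-0.5 1.9 -3.7 0 0" --pt "-0.5 2.0 -4.2 0 0" --pt "-0.6 2.1 -4.7 0 0" --pt "-0.6 2.1 -4.7 0 0"

```text
clock: 17.05
position: [0.5457, 0.0792, 0.169]
ee_rot: [-1.904, -2.494, 0.014]
force: [1.0, 0.8, 0.2]
width: 0.003
```

```bash
cat > hd.py <<'E'
from h import *
import sys
k=sys.argv[1]
O=np.array([602.,-120.]);yaw=np.radians(15.3); M=np.array([[np.cos(yaw),np.sin(yaw)],[-np.sin(yaw),np.cos(yaw)]])
for n in("scene","side"):
    shot(n,n+k); P=cloud(load(n+k)).reshape(-1,3)*1000; f=np.c_[(P[:,:2]-O)@M.T,P[:,2]]
    f=f[(abs(f[:,0])<12)&(f[:,1]>130)&(f[:,1]<260)&(f[:,2]>60)]
    for y in range(140,260,15):
        g=f[abs(f[:,1]-y)<7]
        if len(g)>3: print(n,y,len(g),"z",g[:,2].min().round(),g[:,2].max().round())
E
python3 hd.py 9
```

```text
scene 185 10 z 199.0 247.0
scene 200 28 z 199.0 249.0
scene 215 242 z 89.0 428.0
scene 230 540 z 91.0 517.0
scene 245 1152 z 91.0 519.0
side 140 29 z 85.0 95.0
side 155 18 z 87.0 96.0
side 170 5 z 87.0 92.0
side 200 12 z 91.0 99.0
side 215 504 z 93.0 188.0
side 230 836 z 95.0 292.0
side 245 2883 z 92.0 430.0
```

The force is about zero, so the handle has probably snapped home. I'll back straight up, clear of everything, and check.

Call:
carry_out --pt "0 0 5 0 0" --pt "0 0 10 0 0" --pt "4 -14 16 0 0" --pt "6 -22 16 0 0" --pt "6 -22 16 0 0" --pt "6 -22 16 0 0" --pt "7 -28 12 0 0" --pt "7 -28 12 0 0" --pt "8 -32 10 0 0" --pt "8 -32 10 0 0" --pt "8 -32 10 0 0"

```text
clock: 18.25
position: [0.6251, -0.2419, 0.2681]
ee_rot: [-1.905, -2.49, 0.015]
force: [-0.4, 1.2, 0.3]
width: 0.005
```

```bash
python3 hd.py 10; python3 f.py w10; python3 - <<'E'
from h import *
a=cv2.imread("pics/scene10.png")[180:430,180:460]; b=cv2.imread("pics/side10.png")[190:370,190:420]
cv2.imwrite("pics/c10.png",np.hstack([cv2.resize(a,(420,375),interpolation=2),cv2.resize(b,(375,375),interpolation=2)]))
def cen(n,zlo,zhi,b):
    P=cloud(load(n)); m=(P[...,2]>zlo)&(P[...,2]<zhi)&(P[...,0]>b[0])&(P[...,0]<b[1])&(P[...,1]>b[2])&(P[...,1]<b[3]); return (P[m].mean(0)*1000).round(1)
for k in("0","10"):
    print(k,"cup",cen("scene"+k,.03,.06,(.64,.73,.03,.13)),"post",cen("scene"+k,.02,.06,(.42,.48,-.02,.05)),"driver",cen("scene"+k,.018,.035,(.74,.8,-.24,-.1)))
E
```

```text
scene 140 86 z 81.0 93.0
scene 155 84 z 83.0 95.0
scene 170 90 z 84.0 98.0
scene 185 97 z 86.0 100.0
scene 200 101 z 88.0 102.0
scene 215 108 z 89.0 102.0
scene 230 108 z 91.0 105.0
scene 245 60 z 90.0 107.0
side 140 47 z 85.0 95.0
side 155 49 z 86.0 97.0
side 170 49 z 87.0 100.0
side 185 58 z 88.0 102.0
side 200 59 z 92.0 103.0
side 215 64 z 93.0 105.0
side 230 64 z 94.0 106.0
side 245 91 z 93.0 107.0
t 18.4 F [-0.2 -0.2  0.1]
tool fix [  -7.1 -120.9] 0.2702 toolx-yaw 90.12
rail/stop fix [-58.1   7.2] size 103.9 14.5 ang 0.06 [259.  60.]
rail/stop fix [44.1  7.2] size 71.5 14.6 ang 0.02 [387.  60.]
rail/stop fix [ 51.2 -31.7] size 49.5 17.7 ang -89.96 [392. 110.]
piece fix [ -3.4 -32.1] size 90.2 63.5 ang -0.13 [327. 110.]
0 cup [684.3  82.8  39.2] post [454.9  20.1  37.7] driver [ 772.5 -166.3   21.8]
10 cup [684.2  82.6  39.2] post [454.9  20.1  37.5] driver [ 772.4 -166.2   21.9]
```

View pics/c10.png

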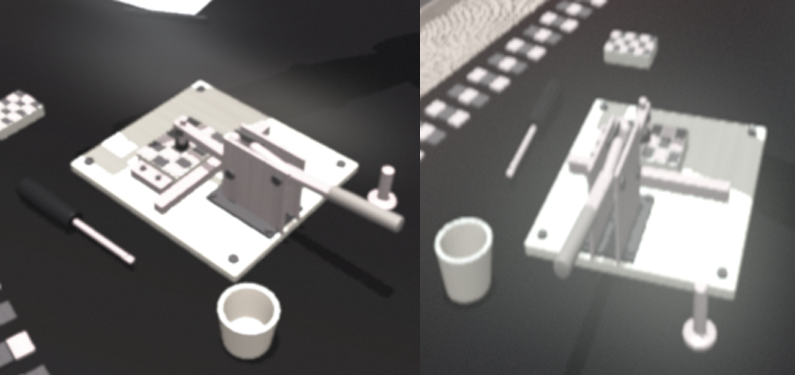

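The handle slope is about 0.10 rad above level, so the joint is about 1.40, which is locked. The crop shows the spindle pad on the piece. The piece is still home and the bystanders haven't moved, so I'm handing in.

```bash
python3 -c "
from cell import arm
print(arm.sign_off())"
```

```text
the job is handed in; nothing more can be done
None
```

The track piece is home against the rail and the end stop, and the toggle clamp is locked on it. I handed the job in at about 18.4 s of the 64 s allowed. No verdict is reported.

**What I did:** I pushed the larger (90 × 64 mm) piece with the fingertips, first toward the rail to square it, then onto the end stop, then fully onto the rail. I felt about 6–8 N at each contact. I then swung the handle down past over-centre with closed fingers, let go and backed the arm clear.

**Last checks:**

| Check | Measured | Target |
|---|---|---|
| Piece position across the rail (fixture y) | -32.1 mm | -35 to -29 mm |
| Piece position along the rail (fixture x) | -3.4 mm | within 3 mm of home (about -3 mm) |
| Piece angle to the rail | -0.1° | under 2° |
| Handle joint | about 1.40 rad | above 1.35 rad |
| Shift of cup, post and screwdriver | about 0.2 mm or less | under 15 mm |

- **Small gap:** the wrist camera suggests up to 1 mm between the piece and the end stop, which is within the 3 mm allowed.
- **Spindle force not measured:** I inferred the hold from the locked handle and the pad seen resting on the piece.
- **Camera disagreement:** the fixed cameras and the wrist camera differed by about 2 mm on the fixture's position. I used the wrist camera for seating the piece.

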